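# Open a tube-label feeder for threading and hold its tension arm back

## Task

Get the label feeder ready for threading a new roll: first throw its feed lever into the notch that the white arrowhead points at and leave it there. Then take the sprung tension arm by its upright roller, swing it forward (away from the robot) all the way to its stop, and hold it there: finish while still holding it against the spring, without letting go. Leave the other things on the bench and on the feeder's deck standing where they are.

Things in the scene. Friction and masses are not known exactly. Their poses are not given: they have to be found in the camera images.
- labeller: Label feeder, fixed to the bench: grey base, bare deck 260 (x) x 360 (y), top 30 above the bench. Origin: centre of the underside; x points away from the robot, y left, z up (turned up to 20 degrees). On it: label roll (100 across, top at 70) at x +70, y 0; tube cradle (top at 60) at x -108, y 0 to 100; lever hinge at x 0, y +100; arm pivot at x -5, y -35.
- feed_lever (a joint): Feed lever angle, rad, about the feeder's y axis. 0: leans 0.60 from upright to the near side (-x); grows as the knob goes to the far side, to 1.40. Marked notch at 0.75 (leans 0.15 past upright); starts in 0 to 0.3. A sprung ball holds it between ridges at 0.50 and 1.00 (4 to 6 N at the knob to cross), loose from 0.67 to 0.83. Elsewhere light friction. An unmarked notch lies past 1.00.
- lever_knob (a point): Centre of the black ball knob (24 across) on the lever's end, 110 from the hinge axis, on a 10 thick steel rod; 150 to 170 above the bench. A notched steel plate stands beside the rod on its +y side, reaching 58 from the hinge axis; a flat white arrowhead, 107 above the bench, lies beside it on the +y side (18 to 40 from the lever's plane) and points at the marked notch.
- lever_hinge (a point): Point on the lever's hinge axis in the lever's plane, 60 above the bench; it does not move on the feeder.
- notch (a point): Where the knob's centre is when the lever lies in the marked notch (a point in the air, fixed to the feeder).
- tension_arm (a joint): Angle of the sprung tension arm, rad, about an upright axis. 0 = at rest against its near stop; it grows counter-clockwise seen from above, as the roller swings forward to the feeder's +x (away from the robot), and ends at 1.00 on the far stop. Its spring always drives it back to 0: at the roller about 2.3 N at the start and 7 N at the stop.
- roller: Upright grey roller on the end of the tension arm, 18 across, turning freely about its own axis, so it can be pinched or pushed. Origin: centre of its foot, 57 above the bench, 110 from the pivot axis; it stands 54 tall (top at 111), with a 22 wide, 3 thick flange at the foot. The arm below it is a flat bar 14 wide, its top at 56.
- pivot (a point): Point on the tension arm's upright pivot axis, 50 above the bench. The round pivot body is 40 across and reaches 68 above the bench. At rest the arm points from it to the near right (135 degrees clockwise from the feeder's +x), at the stop 78 degrees clockwise from +x.
- stop_pin (a point): Top of the far stop, a steel pin 12 across, 57 above the bench, 75 from the pivot: the bar's side lies against it at joint value 1.00.
- jar: Bystander: small white screw-cap jar, 36 across, 45 high, standing on the deck near its far left corner (mm); origin at the centre of its underside.
- core: Bystander: cardboard label-roll core, ring 40 across, 30 high, standing on the deck near its far right corner (mm); origin at the centre of its underside.
- tube_rack: Bystander: grey rack with capped sample tubes, 110 x 210, 106 high (mm); origin at the centre of its underside.
- cup_a: Bystander: yellow cup, 80 across, 105 high (mm); origin at the centre of its underside.
- cup_b: Bystander: second yellow cup, 80 across, 105 high (mm); origin at the centre of its underside.
- cup_c: Bystander: blue cup, 80 across, 105 high (mm); origin at the centre of its underside.
- spray: Bystander: white bottle, 60 across, 160 high (mm); origin at the centre of its underside.

How it is judged (in metres and radians):
On the way, in this order (a step that is already met when the one before it is completed fails the run):
1. the feed lever lies in the marked notch, the tension arm not yet drawn (value of joint feed_lever between 0.63 and 0.87 rad and value of joint tension_arm below 0.3 rad), for 0.3 s.
2. the tension arm is held at its far stop by its roller (value of joint tension_arm above 0.93 rad and contact force between any of the fingers, the arm and roller above 3 N), for 0.3 s.
At the end, for the whole second after the job is handed in: The feed lever lies in the marked notch (0.63 to 0.87 rad), and the tension arm is held still at its far stop (above 0.93 of 1.00 rad) by the robot pressing on its roller with more than 3 N, through the last second (all of step 2 and value of joint feed_lever between 0.63 and 0.87 rad and velocity of joint tension_arm between -0.1 and 0.1 rad/s); the arm keeps its last pose, push and grip.
It fails at once if a bystander is moved more than 25 mm (distance of any of jar, core, tube_rack, cup_a, cup_b, cup_c, spray from where it was at the start of the episode above 0.025 m).
It fails at once if a bystander is tipped (angle between any of jar, core, tube_rack, cup_a, cup_b, cup_c, spray's own z axis and vertical above 0.4 rad).
It also fails if it takes over 45 s, if anything falls off the work surface, if the arm or the gripper's body presses on something with over 40 N, if the wrist force passes 120 N, or if a joint passes its speed limit or range.

## Robot

A 7-joint arm with a two-finger parallel gripper is mounted at the origin on the work surface. World frame = base frame: x ahead of the robot, y to its left, z up, the work surface at z = 0. Lengths are in mm, angles in rad, forces in N, time in s.
With the tool pointing down it reaches from about 400 to 875 mm from the base axis. Payload 6.5 kg.
Tool frame: the origin (TCP) lies at the very end of the fingers, on their centre line; the grasp point (between the pads) lies r.grip_point_offset behind it (r.grip_point_offset is the distance from the TCP to the grasp point, in mm); z points along the fingers, y is the direction in which the jaws open and shut (so a half turn about z gives the same grasp; the last joint's range is limited). The gripper opens to 88 mm and grips with 3 to 60 N. Pads are 18 mm wide; open, the fingers measure 123 mm over their backs; the gripper's body (75 mm by 187 mm) begins 45 mm behind the grasp point.
Start: joints at [-1.413, 0.536, -0.004, 1.538, 0.003, 1.067, -0.071], TCP at [144.254, 633.783, 238.716] pointing down, gripper open.
Joint ranges: [-2.7, 2.7], [-0.37, 2.16], [-1.27, 1.26], [0.24, 2.4], [-1.31, 4.45], [0.19, 1.91], [-2.76, 2.76]. Speed limits (rad/s): [2.39, 2.39, 3.14, 3.14, 3.14, 3.14, 3.14].

## Interface

Orientations are given as [roll, pitch, yaw] about the fixed x, y, z axes, in that order (R = Rz(yaw) Ry(pitch) Rx(roll)).
In Python, from bench import get_obs, imaging, finish_job, r gives the robot as it stands. The module is installed in compiled form; this text tells all that it offers.
- The arm moves only by the tool jog_arm, never from a script. Its argument "increments" is one flat list of numbers, 7 for each row, row after row: the shift along the world's x, y, z in m, then the turn, a rotation vector about the world's x, y, z in degrees, then the closure, from 0 (fully open) to 1 (shut). A call has exactly 10 rows; each row is the pose to reach, as a shift and turn from the pose measured when the call began; what a row does not reach only later rows make up. A row lasts 1/8 s, in which the tool goes at most 62.5 mm and 10.7 degrees, less where a joint would pass 70% of its speed; a pose out of reach is approached as far as the arm can. A call with a gripper value outside its range is refused whole. The fingers move at their own pace and stop on an object; the grip force is fixed at half the most. Time passes only in rows, so rows that repeat a pose let the fingers close, or fill a call up. It gives the time, the measured TCP pose, the force and the opening at its end, in the units of the state.
- get_obs(): the state, without advancing time (a new reading comes with each control period).
- imaging.camera(name): name is "scene" or "side" or "wrist"; returns a dict with "pixels" (384x512x3 uint8, red, green, blue), "z_map" (384x512 float32, mm along the optical axis (not along the pixel's ray), 0 where there is no reading), "intrinsics" (3x3 intrinsics, pixels), "T" (4x4, takes a point from camera to world coordinates); the wrist camera has in their place "tool_from_camera" (4x4, takes a point from camera to tool coordinates, whose origin is the TCP and whose axes are the flange's). Camera axes: x right, y down, z forward; pixel columns grow to the right and rows downward; lengths in mm; the calibration is good to about 2 mm. A picture is of the moment at which its call begins: read the wrist's pose just before it.
- finish_job(): hands the job in, once; it reports no verdict.
The state is a dict: "t": time; "joint_positions": joint angles; "qvel": joint speeds; "tau": joint torques, N m; "tcp_pos": TCP position; "eef_rot": TCP orientation; "ft_force": force on the tool from outside, world axes, zero at the start; "ft_torque": the same for the moment, N m; "finger_gap": opening from 0.0 (shut) to 1.0 (fully open).
Only numpy, scipy, OpenCV 4.12 (cv2) and the standard library are available. Lean on these libraries where they do the work, as an engineer would, in place of code of your own. Each camera call takes 0.05 s, during which the arm holds its last target.

## Working session

There is one attempt and no reset: what is moved stays moved. The work goes in short steps, Python scripts to look and compute and a tool call to move; the robot and the scene stay as the last step left them, time stands still between calls to the robot, and variables do not carry over. Pictures are saved under pics/ and viewed, and the job is handed in when it is done.

Besides the shell and the picture viewer there is one more tool, called after ">>>" as name(argument=value, ...) on one line, values as JSON. jog_arm: Moves the arm, as the interface text tells. Its arguments: {"type":"object","properties":{"increments":{"type":"array","items":{"type":"number"}}},"required":["increments"]}

```bash
mkdir -p pics; python3 - <<'E'
from bench import get_obs, imaging, r
import cv2,numpy as np
print(get_obs(), r.grip_point_offset)
for n in ["scene","side","wrist"]:
    c=imaging.camera(n); cv2.imwrite(f"pics/{n}0.png",cv2.resize(c["pixels"][:,:,::-1],(800,600),interpolation=cv2.INTER_CUBIC))
    np.savez(f"{n}0.npz",**c)
    print(n,c.get("T",c.get("tool_from_camera")),c["intrinsics"])
E
```

```text
{'t': 0.0, 'joint_positions': array([-1.4131957 ,  0.53714787, -0.00442534,  1.53887238,  0.00260389,
        1.06728072, -0.07121581]), 'qvel': array([-9.85751282e-05, -1.07801520e-03,  9.30084466e-04,  1.08736696e-03,
       -1.44685670e-03, -3.51987613e-04, -1.93914290e-04]), 'tau': array([-7.00912206e-04, -5.70986509e+01,  9.90617014e-01, -2.51611269e+01,
       -5.62201208e-02,  1.79166358e-02,  1.67582375e-04]), 'tcp_pos': array([144.14897775, 633.1876274 , 237.85134692]), 'eef_rot': array([-3.13989539e+00,  1.35312354e-04,  2.91783874e+00]), 'ft_force': array([-0.25001187,  0.21822919, -0.77140673]), 'ft_torque': array([0.01058374, 0.01930506, 0.02170412]), 'finger_gap': 1.0019970268848413} 18.700000000000003
scene [[-7.97971258e-01  3.81391330e-01 -4.66671752e-01  1.14660262e+03]
 [ 6.02388213e-01  5.29429099e-01 -5.97355230e-01  7.25216969e+02]
 [ 1.92434994e-02 -7.57789867e-01 -6.52214846e-01  9.07971456e+02]
 [ 0.00000000e+00  0.00000000e+00  0.00000000e+00  1.00000000e+00]] [[467.30020063   0.         255.27802201]
 [  0.         467.30020063 192.66710445]
 [  0.           0.           1.        ]]
side [[ 9.98043291e-01 -4.87958264e-02  3.90967681e-02  5.43485633e+02]
 [-5.87972390e-02 -5.19696694e-01  8.52325191e-01 -7.20070144e+02]
 [-2.12714509e-02 -8.52956220e-01 -5.21548858e-01  5.81053303e+02]
 [ 0.00000000e+00  0.00000000e+00  0.00000000e+00  1.00000000e+00]] [[354.42493694   0.         252.62656368]
 [  0.         354.42493694 189.79784857]
 [  0.           0.           1.        ]]
wrist [[ 1.02548225e-04 -9.62302826e-01 -2.71980258e-01  6.89567577e+01]
 [ 9.99999745e-01  2.91006588e-04 -6.52577746e-04  7.73363424e-01]
 [ 7.07125456e-04 -2.71980122e-01  9.62302610e-01 -1.45927279e+02]
 [ 0.00000000e+00  0.00000000e+00  0.00000000e+00  1.00000000e+00]] [[292.16234267   0.         255.12305731]
 [  0.         292.16234267 195.33794381]
 [  0.           0.           1.        ]]
```

View pics/scene0.png

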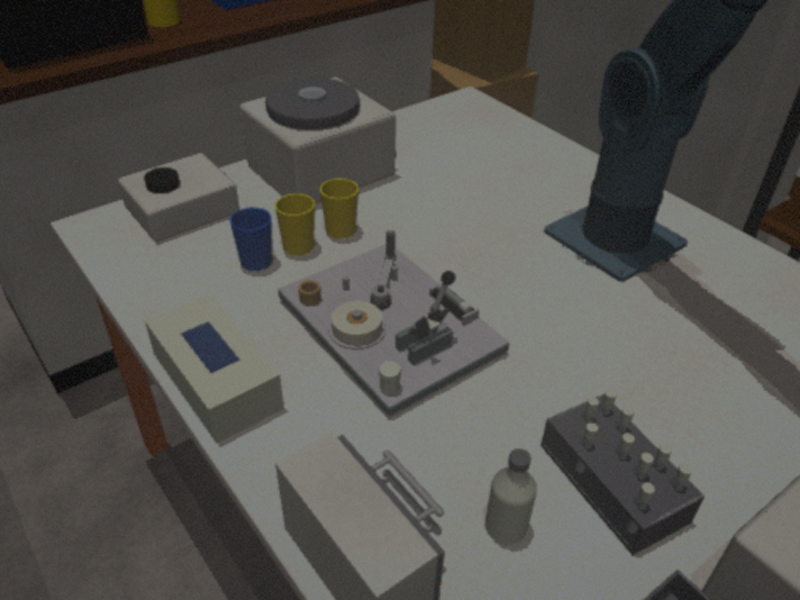

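View pics/side0.png

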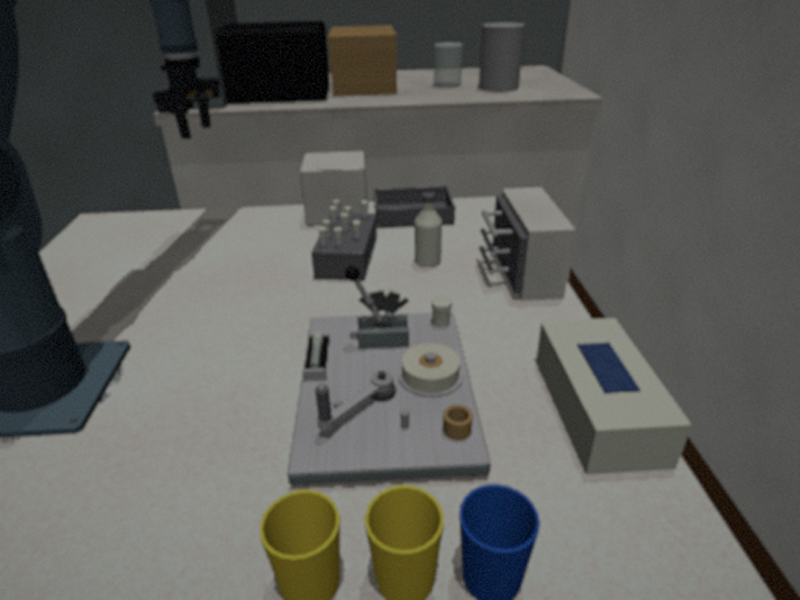

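View pics/wrist0.png

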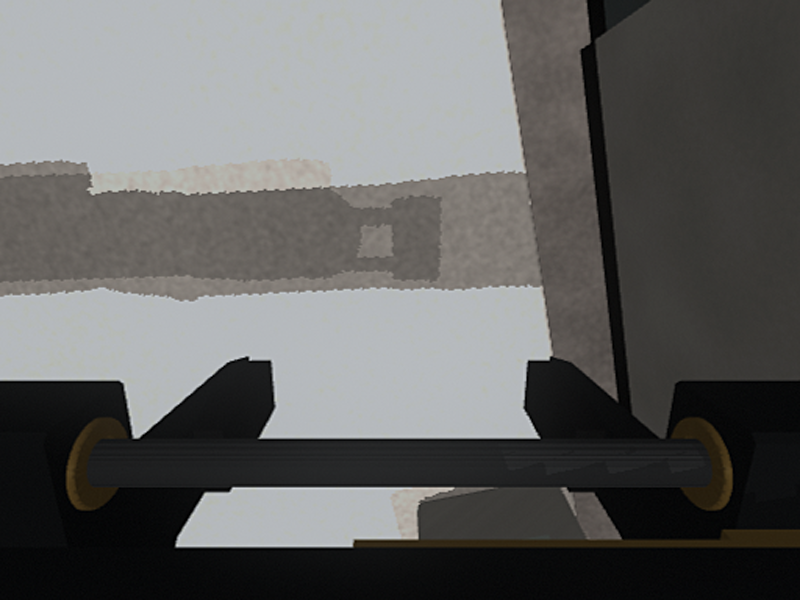

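Scene view (800x600 pixels): feeder centre is near (395,325), knob (448,278), roller top (391,237) and pivot (380,295). The side view shows knob (353,273), roller (323,390), pivot (381,378), the arrowhead near (385,300) and the stop pin (405,418). Next I'll measure from depth.

```bash
cat > h.py <<'E'
import numpy as np,cv2
def cloud(c,T=None):
    T=c["T"] if T is None else T
    K=c["intrinsics"];z=c["z_map"].astype(float)
    v,u=np.mgrid[:z.shape[0],:z.shape[1]]
    P=np.stack([(u-K[0,2])/K[0,0]*z,(v-K[1,2])/K[1,1]*z,z],-1)@T[:3,:3].T+T[:3,3]
    P[z==0]=np.nan
    return P
E
python3 - <<'E'
from h import *
for n in ["scene","side"]:
    c=dict(np.load(n+"0.npz"));P=cloud(c)
    H=P[...,2]
    m=((H>23)&(H<37)).astype(np.uint8)
    m=cv2.morphologyEx(m,cv2.MORPH_OPEN,np.ones((3,3)))
    k,l,s,ce=cv2.connectedComponentsWithStats(m)
    u0,v0=(395*.64,345*.64) if n=="scene" else (385*.64,440*.64)
    for i in np.argsort(-s[1:,4])[:6]+1:
        Q=P[l==i]; rc=cv2.minAreaRect(Q[:,:2].astype(np.float32)); print(n,i,s[i],rc,np.median(Q[:,2]))
    pts={"scene":dict(knob=(448,278),roltop=(391,236),pivot=(380,292)),"side":dict(knob=(353,273),roltop=(323,390),pivot=(381,376),pin=(405,412))}[n]
    for k,(u,v) in pts.items():
        u=int(u*.64);v=int(v*.64);w=P[v-2:v+3,u-2:u+3]; print(n,k,np.round(w[2,2]),np.round(np.nanmedian(w.reshape(-1,3),0)))
E
```

```text
scene 51 [ 178  157  148  106 5399] ((557.4041137695312, -58.970184326171875), (365.4221496582031, 261.4704284667969), 89.12213134765625) 32.26455102973853
scene 58 [137 263  25  14  99] ((896.2648315429688, -1.4088976383209229), (64.29605865478516, 6.208165645599365), 0.9719154834747314) 30.24616339577301
scene 24 [449  69  22  11  71] ((-628.0462646484375, -184.53915405273438), (20.819650650024414, 97.46229553222656), 0.2158743143081665) 29.836728060234236
scene 32 [26 86 16  8 57] ((839.6690673828125, -1050.2833251953125), (62.405113220214844, 18.90665054321289), 3.5294065475463867) 30.17704543243019
scene 64 [432 372  13  12  57] ((564.3618774414062, 583.6287841796875), (28.365686416625977, 3.374326705932617), 89.33499908447266) 30.029947194401302
scene 57 [163 255  16   9  53] ((837.8720703125, -2.754253387451172), (6.088707447052002, 42.38241958618164), 89.6620101928711) 29.50300962089409
scene knob [519.  46. 170.] [519.  45. 170.]
scene roltop [ 476. -163.  110.] [ 474. -165.  108.]
scene pivot [554. -90.  65.] [554. -89.  63.]
side 44 [ 184  200  130  106 8018] ((554.8522949
[... 347 characters left out ...]
4.354953765869141), 0.7947391867637634) 29.690749084613344
side 33 [472 131  40  29 173] ((1470.653076171875, 421.6715393066406), (9.968667984008789, 231.2639923095703), 0.03667549788951874) 30.32311324039574
side 55 [182 344  25  11 135] ((452.9314270019531, -334.9766845703125), (41.92108917236328, 10.720144271850586), 12.840617179870605) 30.690823085236048
side 54 [306 340  24  10 132] ((666.7098388671875, -342.7506408691406), (8.968368530273438, 39.69464111328125), 69.94984436035156) 30.372416291679485
side knob [512.  36. 167.] [512.  36. 167.]
side roltop [ 472. -171.  112.] [ 472. -171.  112.]
side pivot [548. -96.  68.] [548. -95.  67.]
side pin [ 579. -163.   58.] [ 579. -162.   57.]
```

```bash
python3 - <<'E'
from h import *
c=dict(np.load("scene0.npz"));a=c["pixels"][140:270,170:330,::-1];cv2.imwrite("pics/s0c.png",cv2.resize(a,None,fx=5,fy=4.6,interpolation=2)[:600])
c=dict(np.load("side0.npz"));a=c["pixels"][160:310,170:320,::-1];cv2.imwrite("pics/d0c.png",cv2.resize(a,None,fx=4,fy=4,interpolation=2))
E
```

```text
(no output)
```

View pics/s0c.png

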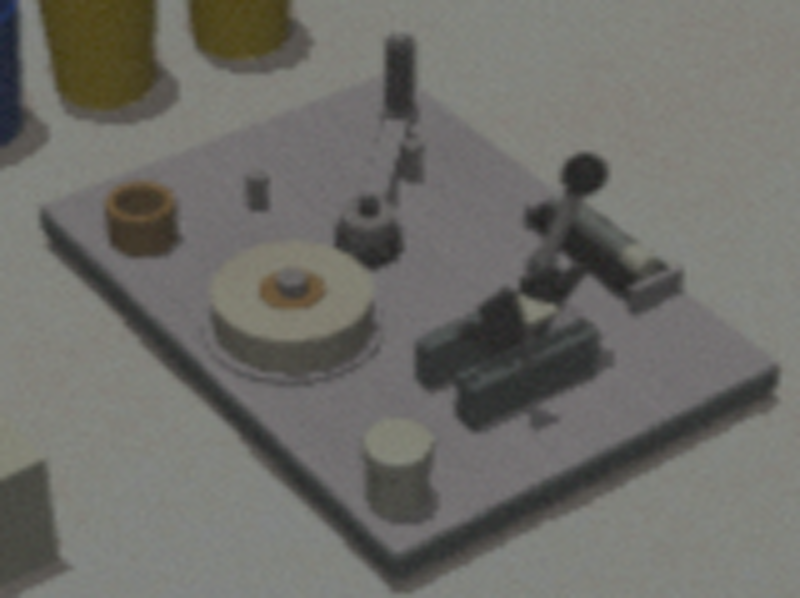

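View pics/d0c.png

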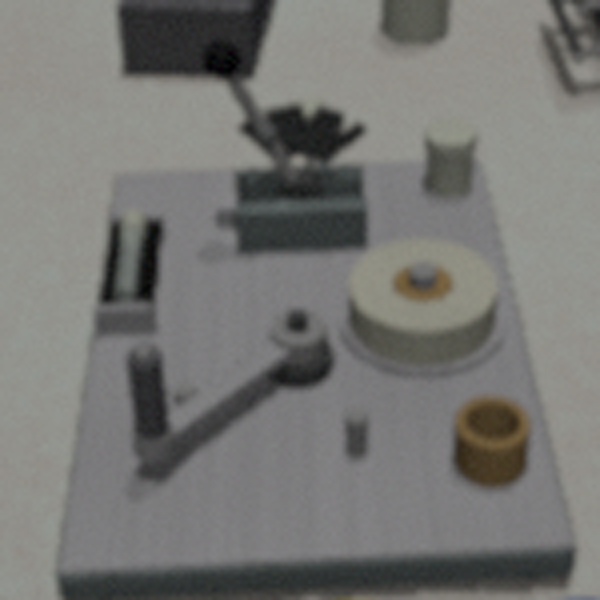

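>>> jog_arm(increments=[0.04, -0.048, 0.05, 0, 0, 2, 0, 0.08, -0.095, 0.05, 0, 0, 4, 0, 0.12, -0.143, 0.05, 0, 0, 6, 0, 0.16, -0.19, 0.05, 0, 0, 8, 0, 0.2, -0.238, 0.05, 0, 0, 10, 0, 0.24, -0.285, 0.05, 0, 0, 12, 0, 0.276, -0.333, 0.05, 0, 0, 12, 0, 0.286, -0.393, 0.05, 0, 0, 12, 0, 0.296, -0.453, 0.05, 0, 0, 12, 0, 0.306, -0.513, 0.05, 0, 0, 12, 0])

```text
t: 1.4
tcp_pos: [449.6, 121.6, 288.0]
eef_rot: [-3.14, 0.0, 3.127]
ft_force: [0.7, 0.7, -0.6]
finger_gap: 0.997
```

>>> jog_arm(increments=[0.005, -0.05, 0, 0, 0, 0, 0, 0.015, -0.11, 0, 0, 0, 0, 0, 0.02, -0.18, 0, 0, 0, 0, 0, 0.02, -0.18, 0, 0, 0, 0, 0, 0.02, -0.18, 0, 0, 0, 0, 0, 0.02, -0.18, 0, 0, 0, 0, 0, 0.02, -0.18, 0, 0, 0, 0, 0, 0.02, -0.18, 0, 0, 0, 0, 0, 0.02, -0.18, 0, 0, 0, 0, 0, 0.02, -0.18, 0, 0, 0, 0, 0])

```text
t: 2.65
tcp_pos: [469.7, -58.3, 288.1]
eef_rot: [-3.14, 0.0, 3.127]
ft_force: [0.6, 0.1, -0.1]
finger_gap: 1.003
```

```bash
cat >> h.py <<'E'
from scipy.spatial.transform import Rotation as R
def wristT(o,c):
    T=np.eye(4);T[:3,:3]=R.from_euler("xyz",o["eef_rot"]).as_matrix();T[:3,3]=o["tcp_pos"]
    return T@c["tool_from_camera"]
E
cat > look.py <<'E'
import sys
from h import *
from bench import get_obs, imaging
def look(tag,names=("wrist",)):
    for n in names:
        o=get_obs();c=imaging.camera(n)
        if n=="wrist": c["T"]=wristT(o,c)
        np.savez(f"{tag}_{n}.npz",**c)
        cv2.imwrite(f"pics/{tag}_{n}.png",cv2.resize(c["pixels"][:,:,::-1],(800,600),interpolation=cv2.INTER_CUBIC))
    print({k:np.round(o[k],3) for k in ("t","tcp_pos","eef_rot","ft_force","finger_gap")})
look(sys.argv[1],sys.argv[2:])
E
python3 look.py a wrist
```

```text
{'t': np.float64(2.65), 'tcp_pos': array([469.663, -58.319, 288.064]), 'eef_rot': array([-3.14 ,  0.   ,  3.127]), 'ft_force': array([ 0.608,  0.147, -0.093]), 'finger_gap': np.float64(1.003)}
```

View pics/a_wrist.png

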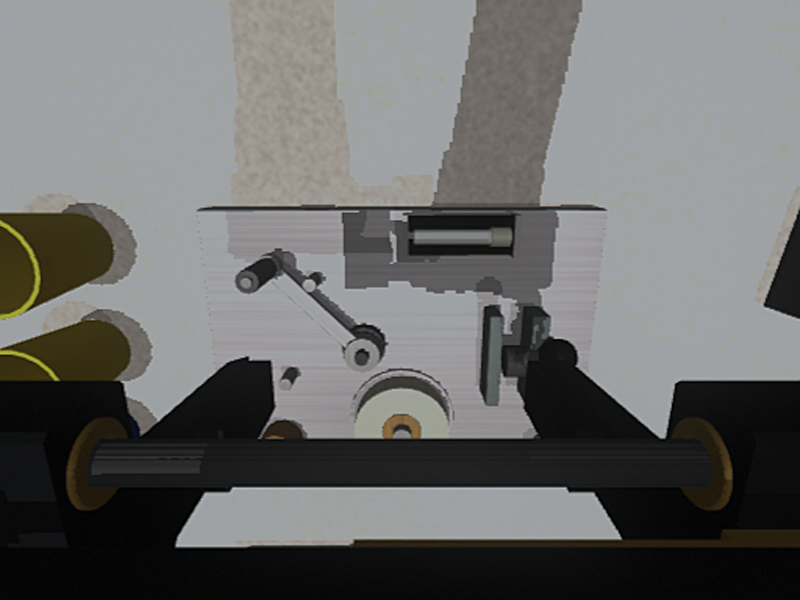

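Wrist view (800x600, down = away from the robot): roller top (246,280), pivot (362,352), stop pin (290,377), and knob (562,352), partly beside the right finger. The feeder's near edge runs from (198,208) to (606,208).

```bash
python3 - <<'E'
from h import *
c=dict(np.load("a_wrist.npz"));P=cloud(c);H=P[...,2]
def at(n,u,v,w=2):
    u=int(u*.64);v=int(v*.64);q=P[v-w:v+w+1,u-w:u+w+1].reshape(-1,3);print(n,np.round(np.nanmedian(q,0),1))
at("roller",246,280);at("pivot",362,345,1);at("knob",562,350);at("pin",293,373,1);at("deck",300,240)
# near edge of deck: per column first row with deck height
m=(H>24)&(H<36)
pts=[]
for u in range(140,380):
    v=np.where(m[100:200,u])[0]
    if len(v): pts.append(P[100+v[0],u])
pts=np.array(pts);ok=abs(pts[:,0]-np.median(pts[:,0]))<10;p=pts[ok];f=np.polyfit(p[:,1],p[:,0],1);print("near edge",f,np.degrees(-np.arctan(f[0])),p[:,1].min(),p[:,1].max())
q=P[m&np.isfinite(H)];q=q[(abs(q[:,0]-550)<150)&(abs(q[:,1]+60)<230)];print("deck bounds",np.percentile(q,[0.5,99.5],axis=0))
# ball fit: dark pixels with z>130
for nm in ["a_wrist","scene0","side0"]:
    c=dict(np.load(nm+".npz"));PP=cloud(c);T=c["T"]
    s=(PP[...,2]>120)&(PP[...,2]<185)&(abs(PP[...,0]-517)<35)&(abs(PP[...,1]-42)<30)
    B=PP[s];g=c["pixels"][s].mean(-1)
    from scipy.optimize import least_squares
    B=B[B[:,2]>145]
    f=least_squares(lambda x:np.linalg.norm(B-x,axis=1)-12,[516,41,160],loss="soft_l1")
    print(nm,len(B),f.x,np.abs(f.fun).mean())
    s=(PP[...,2]>75)&(PP[...,2]<108)&(np.hypot(PP[...,0]-473,PP[...,1]+170)<25)
    B=PP[s];f=least_squares(lambda x:np.linalg.norm(B[:,:2]-x,axis=1)-9,[473,-170],loss="soft_l1");print(" roller",len(B),f.x,np.abs(f.fun).mean())
E
```

```text
roller [ 470.9 -168.5  113.2]
pivot [540.9 -92.2  59.7]
knob [505.9  42.  169. ]
pin [ 574.9 -159.    41.4]
deck [ 453.1 -145.2   30.4]
near edge [1.36966173e-02 4.28293315e+02] -0.7847092980283908 -215.03840338189156 111.39508991046472
deck bounds [[ 426.8704458  -232.4489503    26.55067871]
 [ 651.29550207  120.20221497   34.79424824]]
a_wrist 286 [514.05850675  43.67612306 160.56889916] 0.3960277265965955
 roller 144 [ 473.04122975 -168.67967047] 0.1714900985708554
scene0 81 [512.60159847  41.17949564 162.05001309] 1.3686094223309946
 roller 55 [ 470.70569921 -170.9279217 ] 1.5847463741793124
side0 87 [511.91066245  44.32320086 160.63229019] 1.1879264955286328
 roller 107 [ 470.70008566 -167.36349385] 0.5750468506967026
```

>>> jog_arm(increments=[0.022, 0.05, 0, 0, 0, 0, 0, 0.044, 0.102, 0, 0, 0, 0, 0, 0.044, 0.102, -0.02, 0, 0, 0, 0.2, 0.044, 0.102, -0.06, 0, 0, 0, 0.2, 0.044, 0.102, -0.09, 0, 0, 0, 0.2, 0.044, 0.102, -0.12, 0, 0, 0, 0.2, 0.044, 0.102, -0.145, 0, 0, 0, 0.2, 0.044, 0.102, -0.145, 0, 0, 0, 0.2, 0.044, 0.102, -0.145, 0, 0, 0, 0.2, 0.044, 0.102, -0.145, 0, 0, 0, 0.2])

```text
t: 3.95
tcp_pos: [514.5, 43.7, 144.2]
eef_rot: [-3.141, 0.002, 3.127]
ft_force: [-0.4, -0.3, -0.2]
finger_gap: 0.796
```

```bash
python3 look.py b wrist side
```

```text
{'t': np.float64(4.0), 'tcp_pos': array([514.403,  43.746, 144.097]), 'eef_rot': array([-3.141e+00,  2.000e-03,  3.127e+00]), 'ft_force': array([-0.212, -0.52 ,  1.128]), 'finger_gap': np.float64(0.801)}
```

View pics/b_wrist.png

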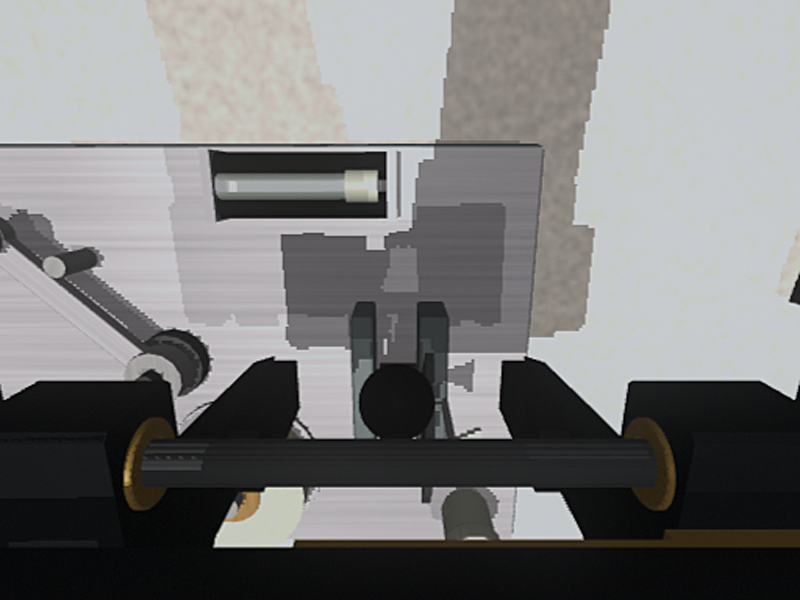

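View pics/b_side.png

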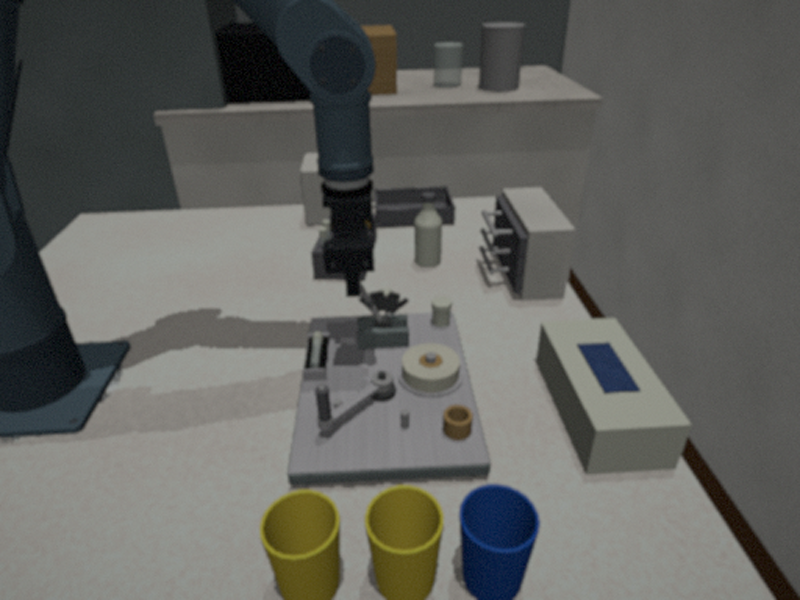

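The knob at (397,401) sits midway between the fingers at about (299) and (501). I'll close on it.

>>> jog_arm(increments=[0, 0, -0.002, 0, 0, 0, 0.5, 0, 0, -0.002, 0, 0, 0, 0.7, 0, 0, -0.002, 0, 0, 0, 0.8, 0, 0, -0.002, 0, 0, 0, 0.9, 0, 0, -0.002, 0, 0, 0, 1, 0, 0, -0.002, 0, 0, 0, 1, 0, 0, -0.002, 0, 0, 0, 1, 0, 0, -0.002, 0, 0, 0, 1, 0, 0, -0.002, 0, 0, 0, 1, 0, 0, -0.002, 0, 0, 0, 1])

```text
t: 5.3
tcp_pos: [514.2, 43.1, 141.9]
eef_rot: [-3.14, 0.002, 3.127]
ft_force: [-0.6, -6.1, 1.5]
finger_gap: 0.248
```

>>> jog_arm(increments=[0.0073, 0, 0.003, 0, 0, 0, 1, 0.0146, 0, 0.0053, 0, 0, 0, 1, 0.0231, 0, 0.0074, 0, 0, 0, 1, 0.0318, 0, 0.0088, 0, 0, 0, 1, 0.0406, -0.0005, 0.0095, 0, 0, 0, 1, 0.0483, -0.0006, 0.0096, 0, 0, 0, 1, 0.056, -0.0008, 0.0091, 0, 0, 0, 1, 0.0614, -0.0008, 0.0084, 0, 0, 0, 1, 0.0614, -0.0008, 0.0084, 0, 0, 0, 1, 0.0614, -0.0008, 0.0084, 0, 0, 0, 1])

```text
t: 6.55
tcp_pos: [575.4, 42.2, 150.0]
eef_rot: [-3.14, 0.001, 3.127]
ft_force: [0.1, -3.6, -6.6]
finger_gap: 0.246
```

```bash
python3 look.py c wrist side; python3 - <<'E'
from h import *
c=dict(np.load("c_side.npz"));a=c["pixels"][130:270,170:330,::-1];cv2.imwrite("pics/c_crop.png",cv2.resize(a,None,fx=4,fy=4,interpolation=2))
E
```

```text
{'t': np.float64(6.6), 'tcp_pos': array([575.299,  42.182, 150.071]), 'eef_rot': array([-3.140e+00,  1.000e-03,  3.127e+00]), 'ft_force': array([-1.12 , -4.176, -5.456]), 'finger_gap': np.float64(0.247)}
```

View pics/c_wrist.png

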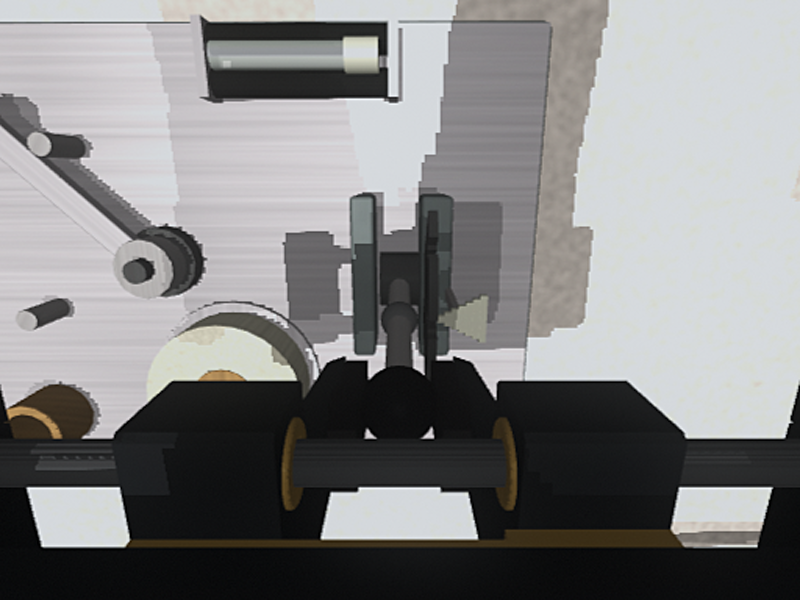

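View pics/c_crop.png

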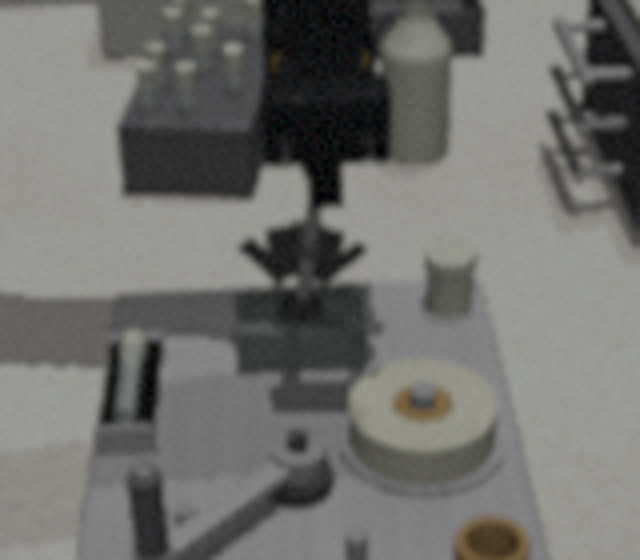

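The wrist view shows the knob held at (398,403), and the arrowhead tip at (440,318) points at the rod near (400,318). I'll open and check where the lever rests.

>>> jog_arm(increments=[0, 0, 0, 0, 0, 0, 0.85, 0, 0, 0, 0, 0, 0, 0.6, 0, 0, 0, 0, 0, 0, 0.4, 0, 0, 0, 0, 0, 0, 0.3, 0, 0, 0, 0, 0, 0, 0.3, 0, 0, 0.04, 0, 0, 0, 0.3, 0, 0, 0.08, 0, 0, 0, 0.3, -0.03, -0.03, 0.12, 0, 0, 0, 0.3, -0.08, -0.06, 0.12, 0, 0, 0, 0.3, -0.08, -0.06, 0.12, 0, 0, 0, 0.3])

```text
t: 7.9
tcp_pos: [491.9, -20.3, 270.2]
eef_rot: [-3.14, -0.0, 3.122]
ft_force: [0.2, -0.0, -0.3]
finger_gap: 0.701
```

```bash
python3 look.py d wrist scene side; python3 - <<'E'
from h import *
from scipy.optimize import least_squares
for nm in ["d_wrist","d_scene","d_side"]:
    c=dict(np.load(nm+".npz"));PP=cloud(c)
    s=(PP[...,2]>155)&(PP[...,2]<190)&(abs(PP[...,0]-575)<40)&(abs(PP[...,1]-42)<25)
    B=PP[s]
    if len(B)<10: print(nm,len(B));continue
    f=least_squares(lambda x:np.linalg.norm(B-x,axis=1)-12,[575,42,168],loss="soft_l1")
    print(nm,len(B),f.x,np.abs(f.fun).mean())
    s=(PP[...,2]>75)&(PP[...,2]<108)&(np.hypot(PP[...,0]-473,PP[...,1]+170)<25)
    B=PP[s]
    if len(B)>10: f=least_squares(lambda x:np.linalg.norm(B[:,:2]-x,axis=1)-9,[473,-170],loss="soft_l1");print(" roller",len(B),f.x,np.abs(f.fun).mean())
E
```

```text
{'t': np.float64(8.0), 'tcp_pos': array([495.504, -17.52 , 270.481]), 'eef_rot': array([-3.141e+00,  2.000e-03,  3.127e+00]), 'ft_force': array([ 0.899,  1.009, -0.243]), 'finger_gap': np.float64(0.698)}
d_wrist 69 [573.87568845  43.05996363 169.11292695] 0.3433697561566897
 roller 212 [ 472.95297696 -168.74060354] 0.20465847275885526
d_scene 78 [572.31323581  40.74347469 170.64305253] 1.1620183649713731
 roller 52 [ 470.22228572 -172.06367279] 1.2214464855334874
d_side 79 [572.02343784  43.54893061 169.39788682] 0.962539177886956
 roller 108 [ 470.5819818  -167.49236358] 0.52734008278646
```

View pics/d_wrist.png

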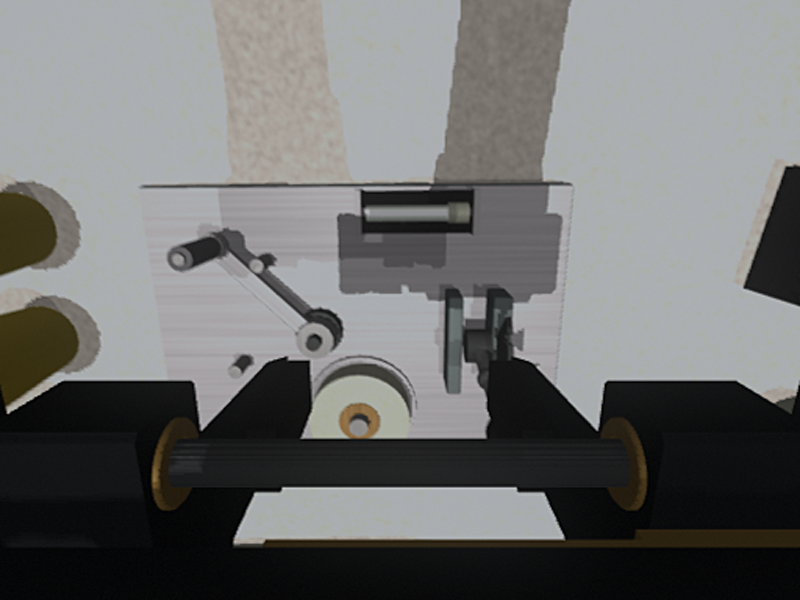

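View pics/d_side.png

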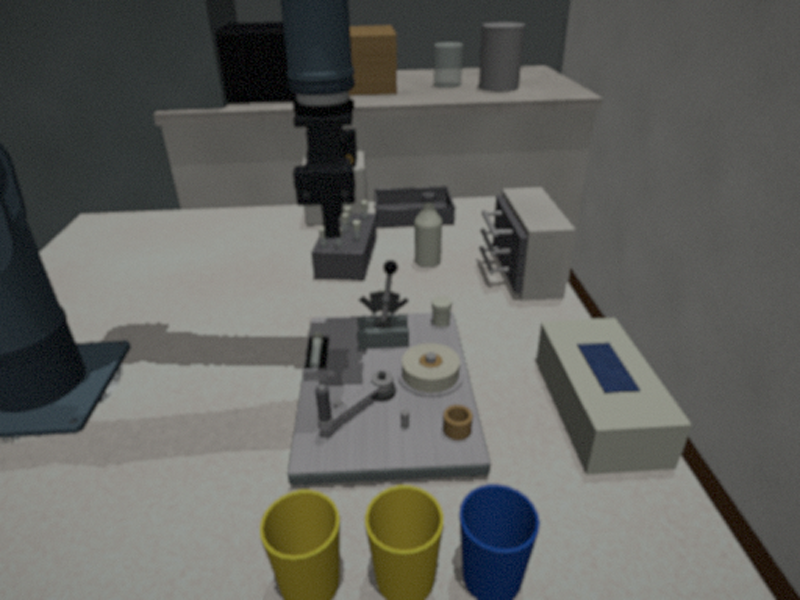

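The lever rests in the notch: knob x is about 573.9 and hinge x about 558.7, which gives roughly 0.74 rad. The roller is at (473.0,-168.7), which matches the model's (472.9,-168.7). Before I descend I'll check the heights around it.

```bash
python3 - <<'E'
from h import *
from bench import get_obs
print(get_obs()["joint_positions"])
c=dict(np.load("d_wrist.npz"));P=cloud(c)
def at(n,u,v,w=1):
    u=int(u*.64);v=int(v*.64);q=P[v-w:v+w+1,u-w:u+w+1].reshape(-1,3);print(n,np.round(np.nanmedian(q,0),1))
at("nearstop",258,264);at("pin",236,370);at("rollertop",178,259);at("pivot",312,340)
for k in ["d_side"]:
    Q=cloud(dict(np.load(k+".npz")))
    s=(Q[...,2]>45)&(abs(Q[...,0]-650)<40)&(abs(Q[...,1]+180)<50);print("core",np.nanmin(Q[s],0),np.nanmax(Q[s],0))
    s=(Q[...,2]>50)&(Q[...,1]<-230)&(Q[...,1]>-450)&(Q[...,0]>350)&(Q[...,0]<750);print("cups",np.nanmin(Q[s],0),np.nanmax(Q[s],0))
E
```

```text
[-0.34067458  0.23827231  0.3339699   1.92001907 -0.09104071  0.9955138
  1.59071111]
nearstop [ 487.  -132.5   56.5]
pin [ 578.1 -160.6   57.4]
rollertop [ 472.9 -168.9  113.1]
pivot [548.4 -92.3  68. ]
core [ 627.90048544 -196.22489771   45.0784809 ] [ 667.78059489 -158.52066659   62.98481432]
cups [ 419.80778142 -408.52530061   50.00653869] [ 696.82166494 -320.7875756   107.50498521]
```

>>> jog_arm(increments=[-0.005, -0.03, 0, 0, 0, -9, 0.3, -0.01, -0.07, 0, 0, 0, -18, 0.3, -0.016, -0.11, 0, 0, 0, -27, 0.3, -0.0225, -0.151, 0, 0, 0, -36, 0.3, -0.0225, -0.151, -0.02, 0, 0, -44, 0.3, -0.0225, -0.151, -0.06, 0, 0, -44, 0.3, -0.0225, -0.151, -0.1, 0, 0, -44, 0.3, -0.0225, -0.151, -0.14, 0, 0, -44, 0.3, -0.0225, -0.151, -0.14, 0, 0, -44, 0.3, -0.0225, -0.151, -0.14, 0, 0, -44, 0.3])

```text
t: 9.3
tcp_pos: [475.0, -168.2, 131.3]
eef_rot: [-3.141, 0.004, 2.36]
ft_force: [-0.0, 0.5, -1.4]
finger_gap: 0.701
```

```bash
python3 look.py e wrist; python3 - <<'E'
from h import *
from scipy.optimize import least_squares
PP=cloud(dict(np.load("e_wrist.npz")))
s=(PP[...,2]>75)&(PP[...,2]<108)&(np.hypot(PP[...,0]-473,PP[...,1]+170)<16)
B=PP[s];f=least_squares(lambda x:np.linalg.norm(B[:,:2]-x,axis=1)-9,[473,-170],loss="soft_l1");print(" roller",len(B),f.x,np.abs(f.fun).mean())
E
```

```text
{'t': np.float64(9.3), 'tcp_pos': array([ 474.99 , -168.183,  131.28 ]), 'eef_rot': array([-3.141,  0.004,  2.36 ]), 'ft_force': array([-0.036,  0.502, -1.373]), 'finger_gap': np.float64(0.701)}
 roller 382 [ 473.11273387 -168.90410102] 0.14859773332801188
```

View pics/e_wrist.png

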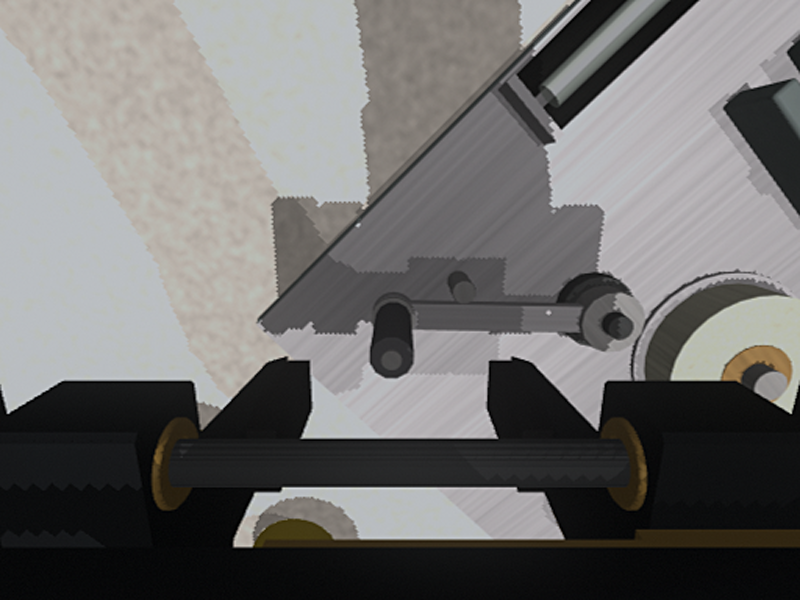

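The roller top is at (391,360), slightly left of the finger midline as computed. Next I'll correct for that, go down and pinch.

>>> jog_arm(increments=[-0.0017, -0.0007, -0.02, 0, 0, 0, 0.3, -0.0017, -0.0007, -0.045, 0, 0, 0, 0.3, -0.0017, -0.0007, -0.061, 0, 0, 0, 0.3, -0.0017, -0.0007, -0.061, 0, 0, 0, 0.3, -0.0017, -0.0007, -0.061, 0, 0, 0, 0.5, -0.0017, -0.0007, -0.061, 0, 0, 0, 0.7, -0.0017, -0.0007, -0.061, 0, 0, 0, 0.85, -0.0017, -0.0007, -0.061, 0, 0, 0, 1, -0.0017, -0.0007, -0.061, 0, 0, 0, 1, -0.0017, -0.0007, -0.061, 0, 0, 0, 1])

```text
t: 10.6
tcp_pos: [472.6, -169.9, 70.8]
eef_rot: [-3.14, 0.004, 2.359]
ft_force: [-5.6, -4.7, 3.9]
finger_gap: 0.193
```

```bash
python3 look.py f wrist
```

```text
{'t': np.float64(10.6), 'tcp_pos': array([ 472.591, -169.916,   70.759]), 'eef_rot': array([-3.14 ,  0.004,  2.359]), 'ft_force': array([-5.558, -4.748,  3.876]), 'finger_gap': np.float64(0.193)}
```

View pics/f_wrist.png

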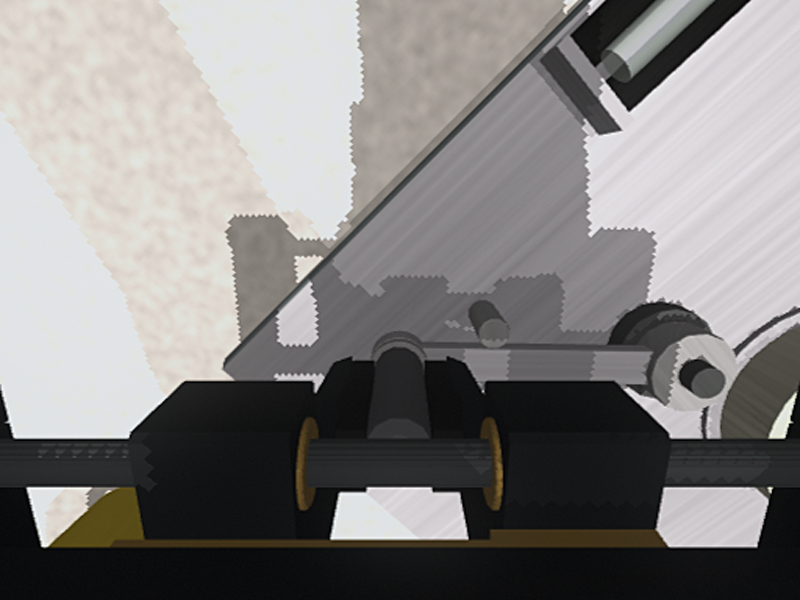

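>>> jog_arm(increments=[0.0045, -0.0041, 0, 0, 0, 0, 1, 0.0089, -0.0082, 0, 0, 0, 0, 1, 0.019, -0.0156, 0, 0, 0, 0, 1, 0.0298, -0.0217, 0, 0, 0, 0, 1, 0.0413, -0.0267, 0, 0, 0, 0, 1, 0.0532, -0.0303, 0, 0, 0, 0, 1, 0.0655, -0.0325, 0, 0, 0, 0, 1, 0.0789, -0.0333, 0, 0, 0, 0, 1, 0.0904, -0.0327, 0, 0, 0, 0, 1, 0.0904, -0.0327, 0, 0, 0, 0, 1])

```text
t: 11.9
tcp_pos: [562.9, -202.8, 70.7]
eef_rot: [-3.14, 0.003, 2.359]
ft_force: [-6.5, -1.0, 7.5]
finger_gap: 0.192
```

```bash
python3 look.py g wrist side
```

```text
{'t': np.float64(11.95), 'tcp_pos': array([ 562.465, -202.813,   70.668]), 'eef_rot': array([-3.139e+00,  3.000e-03,  2.359e+00]), 'ft_force': array([-5.958, -0.454,  7.347]), 'finger_gap': np.float64(0.195)}
```

View pics/g_wrist.png

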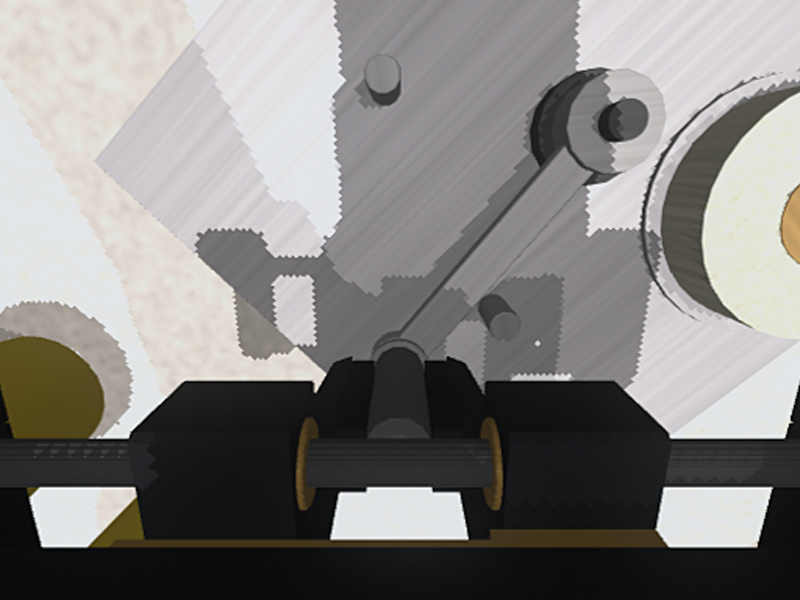

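View pics/g_side.png

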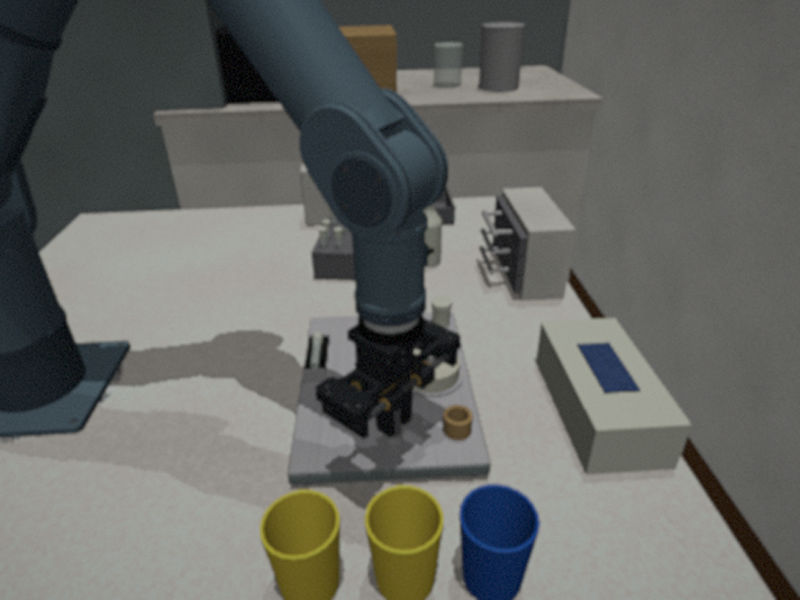

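The roller is firmly pinched at (400,400), and the bar is still just short of the stop pin at (500,320). I'll drive it onto the stop.

>>> jog_arm(increments=[0.005, 0.0006, 0, 0, 0, 0, 1, 0.01, 0.0015, 0, 0, 0, 0, 1, 0.013, 0.0024, 0, 0, 0, 0, 1, 0.015, 0.003, 0, 0, 0, 0, 1, 0.015, 0.003, 0, 0, 0, 0, 1, 0.015, 0.003, 0, 0, 0, 0, 1, 0.015, 0.003, 0, 0, 0, 0, 1, 0.015, 0.003, 0, 0, 0, 0, 1, 0.015, 0.003, 0, 0, 0, 0, 1, 0.015, 0.003, 0, 0, 0, 0, 1])

```text
t: 13.25
tcp_pos: [573.9, -201.1, 70.5]
eef_rot: [-3.135, -0.002, 2.357]
ft_force: [-13.2, -1.6, 11.8]
finger_gap: 0.196
```

```bash
python3 look.py i wrist side scene
```

```text
{'t': np.float64(13.35), 'tcp_pos': array([ 573.923, -201.07 ,   70.522]), 'eef_rot': array([-3.135e+00, -2.000e-03,  2.357e+00]), 'ft_force': array([-12.095,  -0.084,  11.727]), 'finger_gap': np.float64(0.196)}
```

View pics/i_wrist.png

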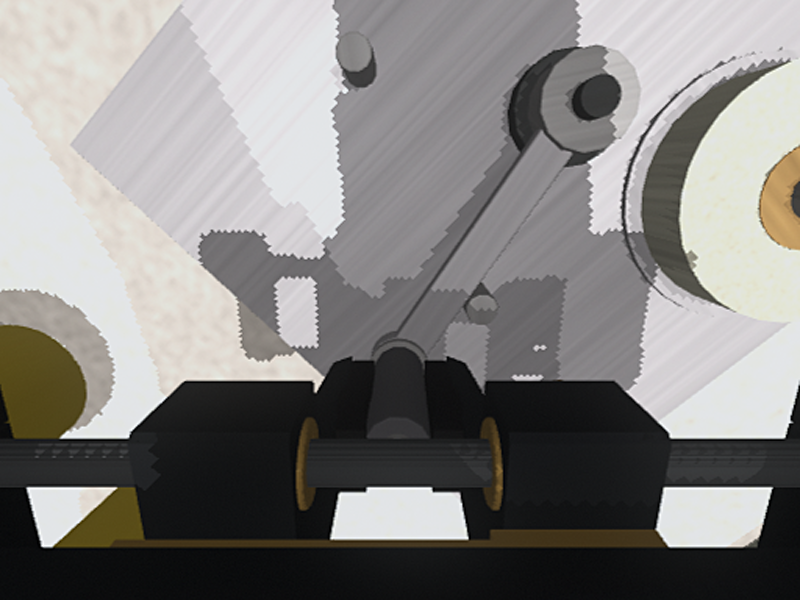

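View pics/i_scene.png

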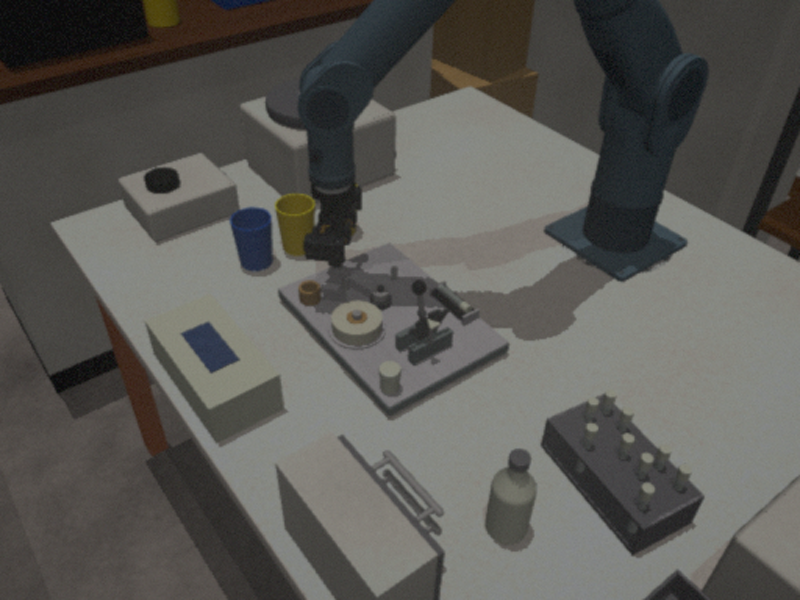

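The bar now lies against the stop pin (480,300). The arm stalled about 4 mm short of its target with 13 N, so it's on the stop. One last lever check, then I'll hand in.

```bash
python3 - <<'E'
from h import *
from scipy.optimize import least_squares
from bench import finish_job,get_obs
PP=cloud(dict(np.load("i_scene.npz")))
s=(PP[...,2]>155)&(PP[...,2]<190)&(abs(PP[...,0]-575)<40)&(abs(PP[...,1]-42)<25);B=PP[s]
print(len(B),least_squares(lambda x:np.linalg.norm(B-x,axis=1)-12,[575,42,168],loss="soft_l1").x)
o=get_obs();print(o["t"],o["tcp_pos"],o["ft_force"],o["finger_gap"])
print(finish_job())
E
```

```text
78 [572.51281501  40.71869094 170.63982905]
13.4 [ 573.91619202 -201.08894006   70.52849228] [-12.4376789   -1.31333198  11.83211362] 0.1954499251671261
the job is handed in; nothing more can be done
None
```

I threw the feed lever into the marked notch and released it. I then pinched the tension arm's roller, swung the arm onto its far stop, and handed the job in at t = 13.4 s with the roller still gripped; no verdict was reported.

- **Lever:** after I let go, the knob position gave about 0.74 rad. The last scene picture put the knob within 0.2 mm of where it was then, so it had not moved.
- **Tension arm:** the bar lay against the stop pin. The arm stopped about 4 mm short of a target set just past the stop. The wrist force was about 12 N against the pull and 12 N vertical. The gripper opening was 0.195, which is about the roller's width.
- **Bystanders:** I didn't touch any, and none looked moved in the last scene picture. One yellow cup was mostly hidden behind the gripper in that picture. I didn't measure their positions.
- **Disagreement:** the fixed cameras and the wrist camera differed by 1 to 3 mm. I used the wrist camera's values for the grasps.

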